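# Pack the extension tube and latch the accessory case

### The job

Stand the chrome extension tube in the empty round well of the open wooden case so that it sits on the well's floor, then close the lid fully, and then swing the steel hook on the lid down until it rests home against its catch pin. Leave the other pieces on the tray and the lens cap inside the case where they are.

Things in the scene. Friction and masses are not known exactly. Their poses are not given: they have to be found in the camera images.
- tube: chrome extension tube, a plain open tube 52 mm outside, 44 mm inside, 45 mm tall, about 90 g, standing upright on the tray or later in the well; origin at the centre of its underside, z along its axis. Either end may be up.
- case: dark wooden accessory case, 140 mm along its x, 240 mm along y, 75 mm tall without the lid, walls 6 mm, fixed to the tray; origin at the centre of its underside, z up. The lid's hinge runs along its -x top edge; hook and catch are on its +x outer face. A grey insert inside (top 36 mm above the underside) has two round wells: +y empty, -y holding a lens cap
- well (a point): centre of the mouth of the empty +y well, level with the insert's top, 39 mm below the case's rim, 12 mm to +x and 55 mm to +y of the case's origin; the well is 58 mm across, its floor 22 mm below this point; axes as the case's
- lid (a joint): lid angle in rad: 0 shut, 1.57 standing upright, grows as it opens; starts about upright. The lid is an 8 mm board, 140 x 240 mm, on a stiff hinge that stays where it is left
- lid_hinge (a point): middle of the lid's hinge line, on the top -x edge of the case, 75 mm above its underside; the hinge line runs along the case's y
- lid_edge (a point): middle of the lid's free edge on its outer face, 140 mm from the hinge; moves with the lid (its z is the outward normal of the lid's outer face, which is the top when shut)
- hook (a joint): hook angle in rad about an axis square to the lid's front edge: 0 shut, hanging straight down the case's +x face with its nose under the catch pin; grows as the hook swings out and up towards the case's -y; starts well swung out. A stiff pivot: it stays where it is left
- hook_pivot (a point): the hook's pivot on the lid's free edge, 10 mm outside the case's +x face when the lid is shut, 30 mm to -y of the case's middle; moves with the lid
- hook_stud (a point): middle of the hook's thumb stud, a round steel peg 10 mm thick that sticks out squarely from the hook arm, 35 mm from the pivot, its free length from 13 to 36 mm off the case's +x face when the lid is shut. The hook arm is a steel bar 10 mm wide, 5 mm thick, reaching 58 mm from the pivot to its nose
- catch (a point): the catch pin, a steel pin 7 mm thick sticking 16 mm out of the case's +x face, 25 mm above the case's underside; this point is on its axis, 10 mm out
- grip_ring: black silicone lens grip ring lying flat, 68 mm outside, 56 mm inside, 14 mm tall; bystander; origin at the centre of its underside
- shoe: small aluminium cold-shoe mount, 24 x 24 x 23 mm; bystander; origin at the centre of its underside
- prism: glass prism, 40 mm long along x, 44 mm wide, 22 mm tall ridge up; bystander; origin at the centre of its underside
- cap_case: lens cap 52 mm across, 10 mm tall, in the case's -y well; bystander; origin at the centre of its underside
- cap_small: lens cap 44 mm across, 9 mm tall, on the tray; bystander; origin at the centre of its underside
- cap_mid: lens cap 58 mm across, 10 mm tall, on the tray; bystander; origin at the centre of its underside
- cap_large: lens cap 72 mm across, 12 mm tall, on the tray; bystander; origin at the centre of its underside
Mind the look-alikes: they are no part of the job. Leave any blue or red look-alike of the tube alone.

How it is judged (in metres and radians):
On the way, in this order (a step that is already met when the one before it is completed fails the run):
1. the tube stands on the floor of the empty well, let go, with the lid still open (horizontal distance between tube and well below 0.006 m and z of tube in the frame of well below -0.017 m and angle between the z axis of tube and the z axis of case, either way round below 0.1 rad and contact force between the fingers and tube below 0.1 N and value of joint lid above 0.5 rad), for 0.2 s.
2. the lid is shut, with the hook still swung out (value of joint lid below 0.04 rad and value of joint hook above 0.3 rad), for 0.2 s.
3. the hook is swung home onto its catch pin (value of joint hook below 0.08 rad and value of joint lid below 0.04 rad), for 0.2 s.
At the end, for the whole second after the job is handed in: the tube stands in the formerly empty well (within 6 mm of its centre, underside at least 17 mm below the well's mouth, upright within 0.1 rad, either end up), the lid is shut within 0.04 rad, the hook is home within 0.08 rad, and all is at rest (all of step 3 and horizontal distance between tube and well below 0.006 m and z of tube in the frame of well below -0.017 m and angle between the z axis of tube and the z axis of case, either way round below 0.1 rad and velocity of joint each of hook, lid below 0.05 rad/s and linear speed of tube below 0.02 m/s); the robot touches nothing.
It fails at once if a bystander (grip ring, cold-shoe mount, prism or any lens cap) is shifted by more than 20 mm (distance of any of grip_ring, shoe, prism, cap_case, cap_small, cap_mid, cap_large from where it was at the start of the episode above 0.02 m).
It also fails if it takes over 58 s, if anything falls off the work surface, if the arm or the gripper's body presses on something with over 40 N, if the wrist force passes 120 N, or if a joint passes its speed limit or range.

### The arm

A 6-joint arm with a two-finger parallel gripper is mounted at the origin on the work surface. World frame = base frame: x ahead of the robot, y to its left, z up, the work surface at z = 0. Lengths are in mm, angles in rad, forces in N, time in s.
With the tool pointing down it reaches from about 425 to 950 mm from the base axis. Payload 3.5 kg.
Tool frame: the origin (TCP) lies on the centre line of the jaws, within the pads' length; the fingertips stand 14 mm ahead of it and the grasp point (between the pads) lies 5 mm behind it; z points along the fingers, y is the line along which they close (so a half turn about z gives the same grasp; the last joint's range is limited). The gripper opens to 85 mm and grips with 20 to 120 N. Pads are 22 mm wide; open, the fingers measure 114 mm over their backs; the gripper's body (76 mm by 85 mm) begins 54 mm behind the grasp point. The pads swing forward as they close: fully open they stand 13 mm farther back than shut.
Start: joints at [0.975, 0.286, 1.577, -0, 1.279, -0.15], TCP at [291.009, 609.032, 219.325] pointing down, gripper open.
Joint ranges: [-2.77, 2.77], [-0.9, 2.22], [0.21, 2.48], [-1.53, 4.67], [0.24, 2.81], [-2.84, 2.84]. Speed limits (rad/s): [2.79, 2.79, 3.14, 3.14, 3.14, 3.14].

### API

Orientations are given as a unit quaternion [x, y, z, w].
In Python, from plant import * gives the robot as it stands.
- The arm moves only by the tool drive_tool, never from a script. Its argument "plan" is a list that holds one entry, the list of rows, each a list of 7 numbers: the turn, a rotation vector about the tool's x, y, z normalised to -1 to 1, where 1 is 2 pi rad, then the shift along the tool's x, y, z normalised to -1 to 1, where 1 is 150 mm, then the opening, from 0 (shut) to 1 (fully open). In form: [[[rx, ry, rz, tx, ty, tz, jaw], ...]]. A call has 1 to 8 rows; each row shifts and turns the commanded pose from where the row before left it, along the tool's axes as they then stand; what a row does not reach is not made up. A row lasts 1/12 s, in which the tool goes at most 41.7 mm and 7.16 degrees, less where a joint would pass 70% of its speed; a pose out of reach is approached as far as the arm can. A call with a number of a shift or a turn outside -1 to 1 is refused whole. A call with a gripper value outside its range is refused whole. The fingers move at their own pace and stop on an object; "grip_force" is the grip in N (left out, the last holds). Time passes only in rows, so rows that do not move let the fingers close. It gives the time, the measured TCP pose, the force, the opening and the grip force at its end, in the units of the state.
- sense(): the state, without advancing time (a new reading comes with each control period).
- get_image(name): name is "side" or "top"; returns the picture (480x640x3 uint8, red, green, blue); there is no depth.
- camera_model(name): a dict with "fx", "fy", "cx", "cy" (pixels), "dist" ([k1, k2, p1, p2, k3] as OpenCV has them; the pictures are not rectified), "R" (3x3) and "t" (3): a world point X has camera coordinates R X + t. Camera axes: x right, y down, z forward; pixel columns grow to the right and rows downward; lengths in mm; the calibration is good to about 2 mm. A picture is of the moment at which its call begins. camera_model takes no time and is no camera call.
- finish_job(): hands the job in; it is judged then, once.
Trained networks look in the newest picture that a camera, given by its name, has taken for a name from the list of things; names that differ only in an ending like _2 or _b are one class to them, and where a whole thing is asked for, a point or a joint stands for the part that bears it (a point fixed in the world has none). Each returns a list of dicts, best first, with "confidence" (0 to 1); they miss things now and then, are a little off and sometimes report something else, mostly with a low value. They report only what shows in the picture. A call takes as long as a camera call. They do not tell look-alikes from the thing itself.
- boxes_of(camera, thing): "box" ([left, top, width, height] in pixels, round what is visible of it).
The state is a dict: "t": time; "q": joint angles; "qd": joint speeds; "effort": joint torques, N m; "ee_pos": TCP position; "orientation": TCP orientation; "ft_force": force on the tool from outside, world axes, zero at the start; "wrist_torque": the same for the moment, N m; "opening": opening from 0.0 (shut) to 1.0 (fully open); "finger_force": force on a finger pad.
Only numpy, scipy, OpenCV 4.12 (cv2) and the standard library are available. Lean on these libraries where they do the work, as an engineer would, in place of code of your own. Each camera call takes 0.05 s, during which the arm holds its last target. There are 200 camera calls.

## Working session

There is one attempt and no reset: what is moved stays moved. The work goes in short steps, Python scripts to look and compute and a tool call to move; the robot and the scene stay as the last step left them, time stands still between calls to the robot, and variables do not carry over. Pictures are saved under pics/ and viewed, at most 10 in all, crops included, and the job is handed in when it is done.

Besides the shell and the picture viewer there is one more tool, called after "Call:" as a command line: name --argument value ..., lists and objects as JSON in quotes. drive_tool: Moves the arm, as the interface text tells. Its arguments: {"type":"object","properties":{"plan":{"type":"array"},"grip_force":{"type":"number"}},"required":["plan"]}

```bash
ls; mkdir -p pics
cat > h.py <<'E'
from plant import *
import numpy as np, cv2
from scipy.spatial.transform import Rotation as Ro
def cam(n):
    m=camera_model(n); K=np.array([[m['fx'],0,m['cx']],[0,m['fy'],m['cy']],[0,0,1.]])
    return K,np.array(m['dist'],float),np.array(m['R'],float),np.array(m['t'],float)
def proj(n,P):
    K,d,R,t=cam(n); return cv2.projectPoints(np.array(P,float).reshape(-1,1,3),cv2.Rodrigues(R)[0],t,K,d)[0].reshape(-1,2)
def onz(n,uv,z):
    K,d,R,t=cam(n); p=cv2.undistortPoints(np.array(uv,float).reshape(-1,1,2),K,d).reshape(-1,2)
    r=np.c_[p,np.ones(len(p))]@R; c=-R.T@t
    return c+r*((z-c[2])/r[:,2])[:,None]
def snap(n,f):
    im=get_image(n); cv2.imwrite('pics/'+f,im[:,:,::-1]); return im
E
python3 - <<'E'
from h import *
for n in('top','side'):
    snap(n,n+'0.png'); K,d,R,t=cam(n); print(n,(-R.T@t).round(),R[2].round(2),K[0,0])
    for th in ['tube','case','lid','hook','hook_stud','catch','cap_case']:
        print(th,[(np.round(b['box']),round(b['confidence'],2)) for b in boxes_of(n,th)][:4])
print(sense())
E
```

```text
pics
top [ 319.  101. 1325.] [ 0.11 -0.   -0.99] 483.75198499766185
tube [(array([120., 208.,  27.,  22.]), 0.64), (array([203., 329.,  22.,  18.]), 0.6), (array([217., 236.,  20.,  20.]), 0.51)]
case [(array([344., 172., 109.,  72.]), 0.6)]
lid [(array([348., 216., 105.,  27.]), 0.79), (array([222., 192.,  16.,  15.]), 0.34)]
hook [(array([215., 235.,  22.,  21.]), 0.65), (array([414., 217.,  25.,  17.]), 0.53)]
hook_stud [(array([415., 217.,  25.,  15.]), 0.52)]
catch [(array([350., 173., 102.,  66.]), 0.73), (array([262., 236.,  26.,  32.]), 0.2)]
cap_case [(array([404., 199.,  23.,  18.]), 0.66)]
side [-180. -939.  889.] [ 0.42  0.71 -0.56] 602.8221467946041
tube [(array([246., 156.,  20.,  21.]), 0.84), (array([178., 220.,  26.,  22.]), 0.82), (array([265., 191.,  23.,  27.]), 0.72)]
case [(array([353., 187., 114., 139.]), 0.84)]
lid [(array([353., 192.,  69., 105.]), 0.8)]
hook [(array([387., 208.,  34.,  18.]), 0.5)]
hook_stud [(array([414., 286.,  24.,   9.]), 0.69), (array([387., 213.,  34.,  10.]), 0.47)]
catch [(array([358., 189., 110., 136.]), 0.75)]
cap_case [(array([354., 193.,  70., 105.]), 0.72), (array([415., 283.,  22.,  11.]), 0.57)]
{'t': 0.8, 'q': array([ 9.74973369e-01,  2.86244885e-01,  1.57668344e+00, -4.86275344e-05,
        1.27858338e+00, -1.50010779e-01]), 'qd': array([-0.00017371,  0.0017563 ,  0.0006629 , -0.00072942,  0.00084877,
       -0.00025084]), 'effort': array([ 1.19412587e-03, -4.05921435e+01, -2.92917985e+01, -1.06353896e-04,
        4.18506952e-04, -1.86257239e-06]), 'ee_pos': array([291.04298157, 609.02769017, 219.37063365]), 'orientation': array([2.21057913e-01, 9.75260682e-01, 2.92110154e-05, 3.64297765e-05]), 'ft_force': array([ 0.19323828, -0.83297565,  0.16188929]), 'wrist_torque': array([-0.03892841, -0.00482612, -0.00606138]), 'finger_force': 0.0, 'opening': 0.9997336045338668}
```

View pics/top0.png

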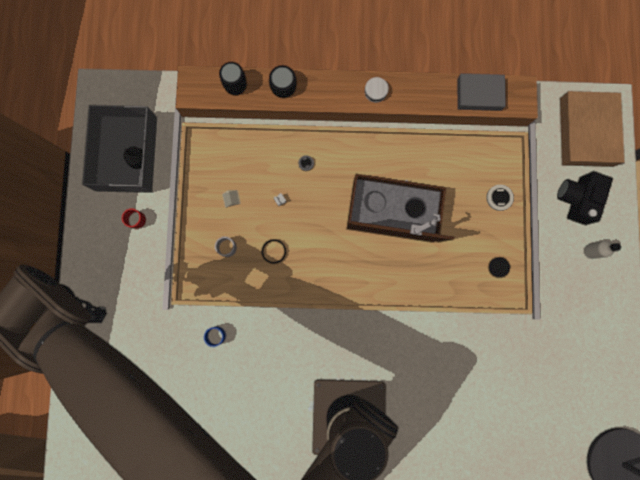

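View pics/side0.png

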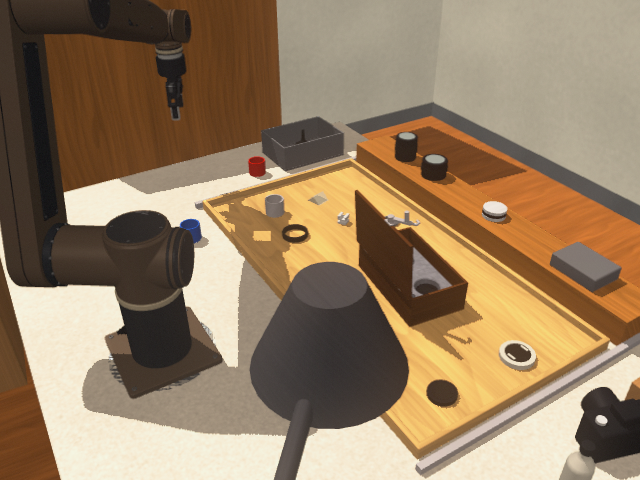

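The top view has world +y to the left and +x up. The chrome tube is at (226,246) and the case is around (398,208), with its hinge side towards the robot. The lid is upright with the hook near (427,225). In the side view the tube is at (275,206) and the case at about (412,255).

Run:
```python
from h import *
a=cv2.imread('pics/top0.png'); b=cv2.imread('pics/side0.png')
A=cv2.resize(a[165:250,340:480],(800,486),interpolation=cv2.INTER_CUBIC) 
c1=cv2.resize(a[165:255,340:475],None,fx=3.9,fy=3.9,interpolation=cv2.INTER_CUBIC)
c2=cv2.resize(b[182:332,345:475],None,fx=2,fy=2,interpolation=cv2.INTER_CUBIC)
cv2.imwrite('pics/c1.png',cv2.resize(a[165:250,340:475],None,fx=5.9,fy=5.9,interpolation=cv2.INTER_CUBIC))
cv2.imwrite('pics/c2.png',cv2.resize(b[182:332,345:475],None,fx=4,fy=4,interpolation=cv2.INTER_CUBIC))
# tube: fit
from scipy.optimize import least_squares
def boxp(n,x,y,z0):
    th=np.linspace(0,2*np.pi,60)
    P=np.concatenate([np.c_[x+26*np.cos(th),y+26*np.sin(th),0*th+z] for z in(z0,z0+45)])
    q=proj(n,P); return np.r_[q.min(0),q.max(0)]
t=np.array([217,236,237,256.]);s=np.array([265,191,288,218.])
for z0 in (0,None):
  f=lambda v:np.r_[boxp('top',v[0],v[1],0 if z0==0 else v[2])-t,boxp('side',v[0],v[1],0 if z0==0 else v[2])-s]
  r=least_squares(f,[500,350,0]);print(r.x,r.fun.round(1))
```

```text
[446.58292311 344.43180289   0.        ] [-2.7 -1.4 -0.5 -0.6  1.8  5.4 -1.6  2.2]
[442.57949587 336.40671566  17.54553119] [-1.1 -0.6  1.4  0.4  1.4  1.6 -1.8 -1.5]
```

View pics/c1.png

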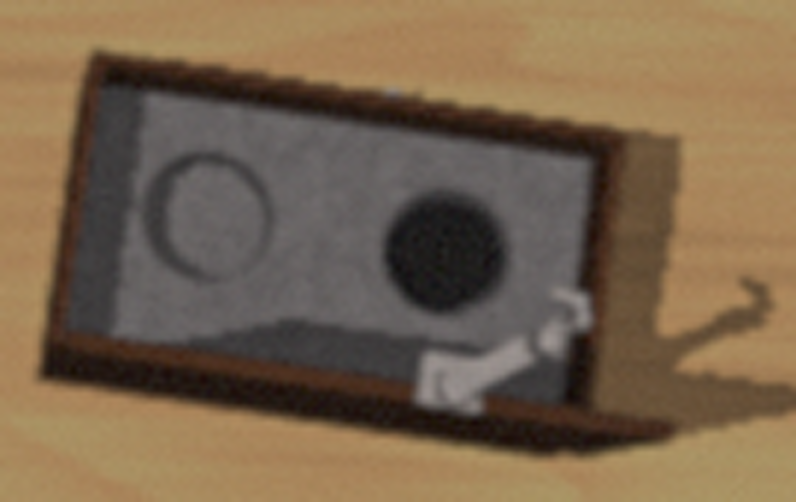

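View pics/c2.png

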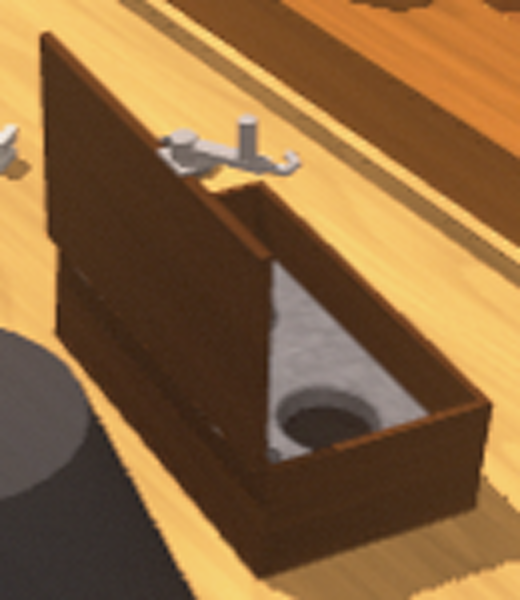

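```bash
cat >> h.py <<'E'
HX=lambda a,x,z:((x+70)*np.cos(a)-(z-75)*np.sin(a)-70,(x+70)*np.sin(a)+(z-75)*np.cos(a)+75)
def onlid(a,x,y,z):  # point given in case frame lid-shut -> case frame lid at a
    X,Z=HX(a,x,z); return [X,y,Z]
def hookpt(a,h,r,x): # point on hook arm at radius r, case x when shut
    return onlid(a,x,-30-r*np.sin(h),79-r*np.cos(h))
def W(v,P):
    P=np.atleast_2d(P).astype(float); return Ro.from_euler('z',v[3]).apply(P)+np.array(v[:3])
E
cat > fit.py <<'E'
from h import *
from scipy.optimize import least_squares
T=lambda p:(np.array(p)+.5)/5.9-.5+[340,165]
S=lambda p:(np.array(p)+.5)/4-.5+[345,182]
def model(v):
    a,h=v[4:6]
    t=[[70,120,75],[70,-120,75],[-70,120,0],[12,55,36],[12+29,55,36],[12-29,55,36],onlid(a,70,-120,83),onlid(a,70,120,83),hookpt(a,h,35,93)]
    s=[[70,-120,75],[-70,-120,75],[-70,-120,0],[70,-120,0],[70,120,75],[-70,120,0],onlid(a,70,-120,75),onlid(a,70,120,83),[12,-55,36],hookpt(a,h,35,106),hookpt(a,h,35,83)]
    return proj('top',W(v,t)),proj('side',W(v,s))
t=T([(95,52),(625,132),(40,378),(209,217),(217,152),(200,280),(670,437),(62,342),(545,338)])
s=S([(490,403),(262,465),(260,577),(475,507),(262,184),(57,333),(270,260),(42,35),(328,418),(247,118),(247,155)])
f=lambda v:np.r_[(model(v)[0]-t).ravel(),(model(v)[1]-s).ravel()]
r=least_squares(f,[480,-60,0,-.15,1.57,1.6],loss='soft_l1')
print(r.x.round(3));print(f(r.x).reshape(-1,2).round(1).tolist())
E
python3 - <<'E'
exec(open('fit.py').read())
v=r.x
print('well',W(v,[[12,55,36],[12,55,14]]).round(1))
a=cv2.imread('pics/top0.png'); b=cv2.imread('pics/side0.png')
B=cv2.resize(b[170:250,240:350],None,fx=5,fy=5,interpolation=cv2.INTER_CUBIC)
A=cv2.resize(a[215:270,195:305],None,fx=5,fy=5,interpolation=cv2.INTER_CUBIC)
# well top view: use onz for z rows
cv2.imwrite('pics/c3.png',np.vstack([A[:275],B[:325]]))
E
```

```text
[ 5.53969e+02 -1.07016e+02  1.10290e+01 -1.34000e-01  1.61800e+00
  8.76000e-01]
[[-0.6, -0.3], [0.3, 0.6], [-1.2, 0.5], [-0.4, 0.0], [-0.2, 0.5], [-0.5, -0.2], [0.3, 0.8], [-0.1, 0.2], [-1.8, 0.8], [1.1, 0.0], [1.4, 1.8], [-0.9, 0.9], [0.4, 0.7], [0.7, -1.2], [-0.4, 0.2], [2.1, -1.9], [0.2, -1.1], [0.5, 0.1], [0.2, -0.3], [-0.2, 0.1]]
well [[573.2 -54.1  47. ]
 [573.2 -54.1  25. ]]
```

View pics/c3.png

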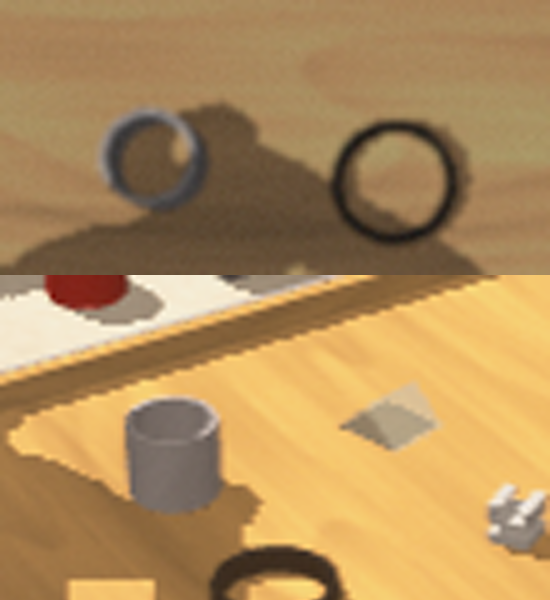

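The crop shows the tube with its outer rim about (101..209, 108..212) in the upper panel. The nearest neighbour, the grip ring, is about 130 mm away, so the grasp is free.

```bash
cat >> h.py <<'E'
from scipy.optimize import least_squares
def boxp(n,x,y,z0):
    th=np.linspace(0,2*np.pi,60)
    q=proj(n,np.concatenate([np.c_[x+26*np.cos(th),y+26*np.sin(th),0*th+z] for z in(z0,z0+45)])); return np.r_[q.min(0),q.max(0)]
def tubefit(t,s,z=None):
    f=lambda v:np.r_[boxp('top',v[0],v[1],v[2] if z is None else z)-t,boxp('side',v[0],v[1],v[2] if z is None else z)-s]
    r=least_squares(f,[500,300,10]); return r.x,r.fun
def togo(p): # tool-axis shift in units to world p
    s=sense(); R=Ro.from_quat(s['orientation']); return R.inv().apply(np.array(p)-s['ee_pos'])/150
def tocase(v,p): return Ro.from_euler('z',-v[3]).apply(np.array(p)-np.array(v[:3]))
V=[553.97,-107.0,11.0,-.134,1.618,.876]
E
python3 - <<'E'
from h import *
t=np.array([215.1,236.6,236.8,257.4])-.4;s=np.array([264.8,194.4,284.2,217.6])-.4
for z in (None,11,6): print(*[q.round(2) for q in tubefit(t,s,z)])
x=tubefit(t,s,11)[0]; print(togo([x[0],x[1],100]))
E
```

```text
[439.94 342.15  12.02] [-0.62  0.34  0.15  0.5   0.31 -0.34  0.69  0.32]
[440.17 342.61  10.  ] [-0.71  0.3   0.04  0.44  0.33 -0.11  0.7   0.54]
[441.29 344.91  10.  ] [-1.16  0.08 -0.49  0.15  0.43  1.    0.73  1.59]
[-1.66276809 -1.17390544  0.79581511]
```

Call:
drive_tool --plan '[[[0,0,-0.0165,-0.2,-0.15,0,1],[0,0,-0.0165,-0.2,-0.15,0,1],[0,0,-0.0165,-0.2,-0.15,0,1],[0,0,0,0,0,0,1],[0,0,0,0,0,0,1]]]'

```text
t: 1.22
ee_pos: [354.2, 514.3, 219.6]
orientation: [0.069, 0.998, 0.0, 0.0]
ft_force: [-0.3, -0.2, -0.2]
opening: 0.999
finger_force: 0.0
```

Run:
```python
from h import *
print(togo([440.1,342.4,100]),sense()['t'],sense()['ee_pos'],Ro.from_quat(sense()['orientation']).as_matrix().round(3))
```

```text
[-0.72516413 -1.05659078  0.7967464 ] 1.2167 [354.22021123 514.33393451 219.57028075] [[-0.99   0.138  0.   ]
 [ 0.138  0.99   0.   ]
 [-0.     0.    -1.   ]]
```

Call:
drive_tool --plan '[[[0,0,0,-0.121,-0.176,0.133,1],[0,0,0,-0.121,-0.176,0.133,1],[0,0,0,-0.121,-0.176,0.133,1],[0,0,0,-0.121,-0.176,0.133,1],[0,0,0,-0.121,-0.176,0.133,1],[0,0,0,-0.12,-0.177,0.132,1],[0,0,0,0,0,0,1],[0,0,0,0,0,0,1]]]'

```text
t: 1.88
ee_pos: [438.8, 343.1, 98.4]
orientation: [0.069, 0.998, -0.001, -0.001]
ft_force: [-0.3, -0.4, -0.0]
opening: 1.001
finger_force: 0.0
```

Run:
```python
from h import *
print(togo([440.1,342.4,48.5]))
a=snap('top','x.png');b=snap('side','y.png')
A=cv2.resize(a[200:275,180:290],None,fx=5,fy=5,interpolation=cv2.INTER_CUBIC)
B=cv2.resize(b[150:240,220:330],None,fx=5,fy=5,interpolation=cv2.INTER_CUBIC)
cv2.imwrite('pics/c4.png',cv2.resize(np.vstack([A,B])[:,:,::-1],None,fx=.72,fy=.72))
```

```text
[-0.01010242 -0.00315104  0.33249217]
```

View pics/c4.png

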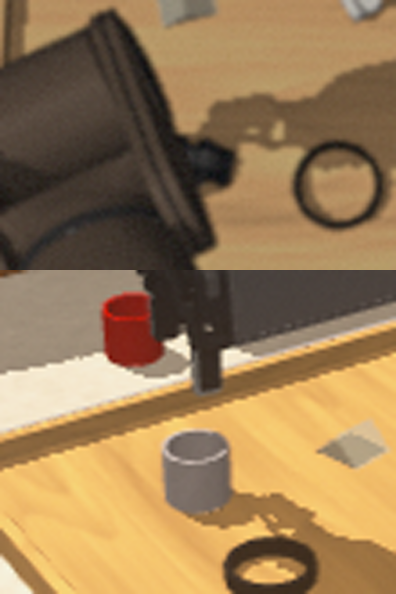

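The fingers hang straight above the tube in the side view (tips near (207,392), tube rim at about (197,440)), so I descend and grip.

Call:
drive_tool --plan '[[[0,0,0,-0.01,-0.003,0.11,1],[0,0,0,0,0,0.11,1],[0,0,0,0,0,0.112,1],[0,0,0,0,0,0,1],[0,0,0,0,0,0,0.4],[0,0,0,0,0,0,0.4],[0,0,0,0,0,0,0.4],[0,0,0,0,0,0,0.4]]]' --grip_force 35

```text
t: 2.65
ee_pos: [441.6, 344.1, 51.6]
orientation: [0.067, 0.998, 0.001, 0.001]
ft_force: [0.4, 0.6, -0.6]
opening: 0.455
finger_force: 0.0
```

Call:
drive_tool --plan '[[[0,0,0,0,0,0,0.4],[0,0,0,0,0,0,0.4],[0,0,0,0,0,-0.1,0.4],[0,0,0,0,0,-0.2,0.4],[0,0,0,0,0,0,0.4]]]'

```text
t: 3.07
ee_pos: [444.1, 344.9, 100.5]
orientation: [0.067, 0.998, 0.003, 0.004]
ft_force: [1.7, -0.2, 1.1]
opening: 0.402
finger_force: 0.0
```

Run:
```python
from h import *
s=sense();print(s['opening'],s['finger_force'])
w=W(V,[[12,55,0]])[0];w[2]=190;print(w,togo(w))
```

```text
0.40157412497383843 0.0
[573.21038895 -54.09624368 190.        ] [-1.21552159 -2.51661018 -0.6011619 ]
```

Run:
```python
from h import *
print(sense()['ee_pos'])
b=snap('side','y.png')
print([(np.round(q['box'],1),round(q['confidence'],2)) for q in boxes_of('side','tube')])
cv2.imwrite('pics/c5.png',cv2.resize(b[150:240,220:330],None,fx=5,fy=5,interpolation=cv2.INTER_CUBIC)[:,:,::-1])
```

```text
[444.07180957 344.88998773 100.51225674]
[(array([245.7, 156.5,  22.6,  20.1]), 0.76), (array([181.2, 219.2,  19.9,  24.3]), 0.68), (array([353.8, 191.3, 114. , 135.4]), 0.63), (array([264.3, 192. ,  22.5,  26.4]), 0.61)]
```

View pics/c5.png

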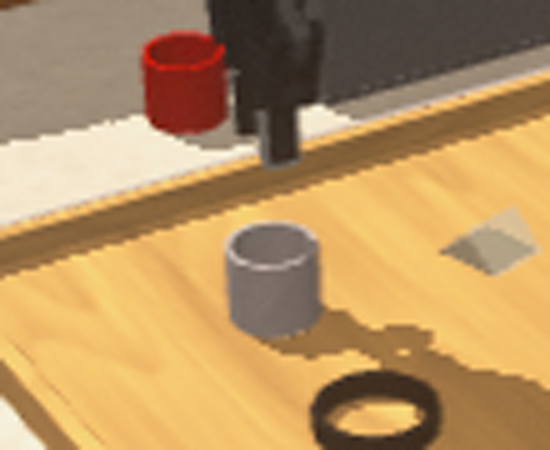

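Run:
```python
from h import *
s=sense();R=Ro.from_quat(s['orientation'])
for d in([0,0,14],[0,17,14],[0,-17,14],[0,0,0],[0,17,5],[0,-17,5]): print(d,((proj('side',s['ee_pos']+R.apply(d))[0]-[220,150])*5+2).round())
print(R.as_matrix().round(3), s['q'])
print(((proj('side',[[440,342.4,12+45],[440,342.4,12]])-[220,150])*5+2).round())
```

```text
[0, 0, 14] [273. 201.]
[0, 17, 14] [263. 187.]
[0, -17, 14] [284. 215.]
[0, 0, 0] [272. 178.]
[0, 17, 5] [262. 172.]
[0, -17, 5] [283. 201.]
[[-0.991  0.135  0.003]
 [ 0.135  0.991  0.002]
 [-0.003  0.002 -1.   ]] [ 4.79793261e-01  1.67704371e-01  1.95773141e+00 -4.82832779e-06
  1.01226946e+00 -9.56036645e-01]
[[273. 244.]
 [277. 314.]]
```

Run:
```python
from h import *
print(proj('side',[[291,609,219.3],[291,609,205.3]]))
print(proj('top',[[438.8,343.1,98.4],[438.8,343.1,150]]))
a=cv2.imread('pics/side0.png')[60:150,130:220]
a2=get_image('top')[200:280,180:300,::-1]
cv2.imwrite('pics/c6.png',np.hstack([cv2.resize(a,(400,400)),cv2.resize(a2,(400,400))]))
s=sense();print(s['ft_force'],s['wrist_torque'],s['ee_pos'],s['opening'])
```

```text
[[179.99863144 121.48100364]
 [180.66632585 126.13086359]]
[[220.54061736 245.15115488]
 [216.46960511 242.98848377]]
[-0.08655378  0.61662018 -0.25535262] [-0.04686346  0.0277862  -0.02650715] [440.94085796 343.19181822  95.25750065] 0.4022259555672842
```

View pics/c6.png

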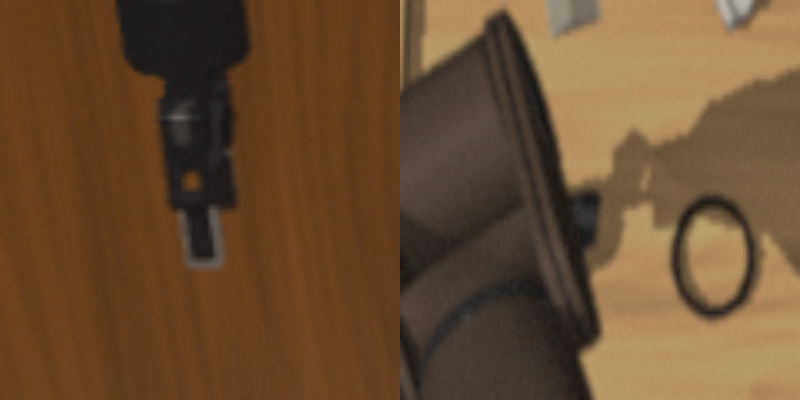

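Run:
```python
from h import *
print(togo([440.1,342.4,40]),sense()['t'],sense()['ee_pos'])
```

```text
[ 0.00505544 -0.00615442  0.36837771] 3.2167 [440.94085796 343.19181822  95.25750065]
```

Call:
drive_tool --plan '[[[0,0,0,0,0,0,1],[0,0,0,0,0,0,1],[0,0,0,0,0,0,1],[0,0,0,0,0,0,1],[0,0,0,0,0,0,1],[0,0,0,0,0,0,1],[0,0,0,0,0,0,1]]]'

```text
t: 3.8
ee_pos: [440.8, 343.2, 94.8]
orientation: [0.067, 0.998, -0.0, -0.0]
ft_force: [-0.0, 0.1, -1.1]
opening: 0.997
finger_force: 0.0
```

Run:
```python
from h import *
print(togo([440.1,342.4,32]),sense()['opening'],sense()['ee_pos'])
```

```text
[ 0.00359994 -0.00577163  0.41892374] 0.9974844215081599 [440.76484376 343.19325521  94.83832024]
```

Call:
drive_tool --plan '[[[0,0,0,0.003,-0.005,0.1,1],[0,0,0,0,0,0.1,1],[0,0,0,0,0,0.1,1],[0,0,0,0,0,0.06,1],[0,0,0,0,0,0.04,1],[0,0,0,0,0,0,1],[0,0,0,0,0,0,1],[0,0,0,0,0,0,1]]]'

```text
t: 4.47
ee_pos: [440.9, 342.9, 35.9]
orientation: [0.067, 0.998, 0.0, 0.001]
ft_force: [-0.7, 0.1, 0.3]
opening: 1.001
finger_force: 0.0
```

Call:
drive_tool --plan '[[[0,0,0,0,0,0,0.4],[0,0,0,0,0,0,0.4],[0,0,0,0,0,0,0.4],[0,0,0,0,0,0,0.4],[0,0,0,0,0,0,0.4],[0,0,0,0,0,0,0.4],[0,0,0,0,0,0,0.4]]]' --grip_force 35

```text
t: 5.05
ee_pos: [441.0, 342.9, 36.2]
orientation: [0.067, 0.998, 0.0, 0.001]
ft_force: [-1.9, -1.4, 5.6]
opening: 0.576
finger_force: 36.3
```

Run:
```python
from h import *
print(sense())
b=snap('side','y2.png')
cv2.imwrite('pics/c7.png',cv2.resize(b[150:240,220:330],None,fx=5,fy=5,interpolation=cv2.INTER_CUBIC)[:,:,::-1])
```

```text
{'t': 5.05, 'q': array([ 4.79363258e-01,  2.57281903e-01,  1.98259093e+00,  4.81640423e-06,
        9.00101617e-01, -9.56665348e-01]), 'qd': array([-0.00091952, -0.00038417, -0.00022194, -0.000768  ,  0.00047368,
       -0.00016801]), 'effort': array([-1.10131733e-01, -3.08331764e+01, -2.17815256e+01,  1.30433851e-02,
       -2.95598879e-01, -1.47813413e-02]), 'ee_pos': array([440.96972544, 342.93516906,  36.16062485]), 'orientation': array([6.73343482e-02, 9.97730139e-01, 4.22274762e-04, 6.90171333e-04]), 'ft_force': array([-1.87635364, -1.36781583,  5.60128095]), 'wrist_torque': array([-0.1227557,  0.2086938, -0.0051581]), 'finger_force': 36.29963977262378, 'opening': 0.575640018661479}
```

View pics/c7.png

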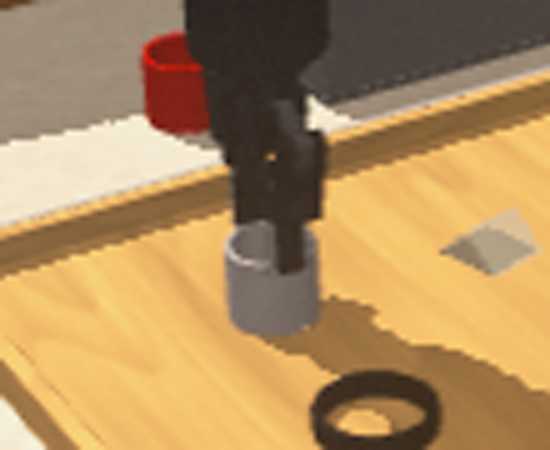

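The fingers straddle the tube: rim ellipse rows 222–268, near fingertip at (288,270). They overlap only the top few millimetres. The grip is confirmed at 36 N, and I regrip a bit deeper for safety.

Call:
drive_tool --plan '[[[0,0,0,0,0,0,0.85],[0,0,0,0,0,0,0.85],[0,0,0,0,0,0.03,0.85],[0,0,0,0,0,0.03,0.85],[0,0,0,0,0,0,0.85],[0,0,0,0,0,0,0.4],[0,0,0,0,0,0,0.4],[0,0,0,0,0,0,0.4]]]' --grip_force 35

```text
t: 5.77
ee_pos: [440.5, 342.7, 26.2]
orientation: [0.067, 0.998, 0.0, 0.0]
ft_force: [0.0, -0.6, -0.6]
opening: 0.587
finger_force: 36.4
```

Call:
drive_tool --plan '[[[0,0,0,0,0,0,0.4],[0,0,0,0,0,0,0.4],[0,0,0,0,0,0,0.4]]]'

```text
t: 6.02
ee_pos: [440.2, 342.5, 26.0]
orientation: [0.067, 0.998, 0.0, 0.0]
ft_force: [-0.5, 0.6, -1.8]
opening: 0.59
finger_force: 36.4
```

Call:
drive_tool --plan '[[[0,0,0,0,0,-0.1,0.4],[0,0,0,0,0,-0.2,0.4],[0,0,0,0,0,-0.25,0.4],[0,0,0,0,0,-0.25,0.4],[0,0,0,0,0,-0.1,0.4],[0,0,0,0,0,0,0.4],[0,0,0,0,0,0,0.4]]]'

```text
t: 6.6
ee_pos: [440.6, 342.7, 161.7]
orientation: [0.067, 0.998, 0.001, 0.001]
ft_force: [-0.2, -0.3, -1.3]
opening: 0.588
finger_force: 36.6
```

Run:
```python
from h import *
s=sense();print(s['opening'],s['finger_force'])
w=W(V,[[12,55,0]])[0];w[2]=160;print(w,togo(w))
```

```text
0.5875742945744153 36.630613189190626
[573.21038895 -54.09624368 160.        ] [-1.23133621 -2.50261711  0.01058271]
```

Call:
drive_tool --plan '[[[0,0,0,-0.1,-0.2,0,0.4],[0,0,0,-0.11,-0.21,0,0.4],[0,0,0,-0.11,-0.21,0,0.4],[0,0,0,-0.11,-0.21,0,0.4],[0,0,0,-0.11,-0.21,0,0.4],[0,0,0,-0.11,-0.21,0,0.4]]]'

```text
t: 7.1
ee_pos: [510.0, 141.9, 157.7]
orientation: [0.067, 0.998, -0.0, -0.003]
ft_force: [1.0, 0.7, -1.1]
opening: 0.586
finger_force: 36.7
```

Call:
drive_tool --plan '[[[0,0,0,-0.11,-0.21,0,0.4],[0,0,0,-0.11,-0.21,0,0.4],[0,0,0,-0.11,-0.21,0,0.4],[0,0,0,-0.1,-0.21,0,0.4],[0,0,0,-0.08,-0.21,0,0.4],[0,0,0,-0.06,-0.2,0,0.4],[0,0,0,0,0,0,0.4],[0,0,0,0,0,0,0.4]]]'

```text
t: 7.77
ee_pos: [569.7, -54.7, 157.8]
orientation: [0.069, 0.998, 0.001, -0.003]
ft_force: [-1.4, 1.3, -0.8]
opening: 0.59
finger_force: 36.7
```

Run:
```python
from h import *
s=sense();print(s['opening'],s['finger_force'],s['ee_pos'],s['orientation'])
w=W(V,[[12,55,0]])[0];w[2]=130;print(w,togo(w))
a=snap('top','t8.png');b=snap('side','s8.png')
A=cv2.resize(a[150:260,310:470],(400,275),interpolation=cv2.INTER_CUBIC)
B=cv2.resize(b[60:330,300:480],(400,600),interpolation=cv2.INTER_CUBIC)
cv2.imwrite('pics/c8.png',np.hstack([np.vstack([A,np.zeros((325,400,3),np.uint8)]),B])[:,:,::-1])
```

```text
0.5904462055386092 36.7458788305521 [569.67451176 -54.7385183  157.78954167] [ 6.89923798e-02  9.97613269e-01  7.15110472e-04 -2.70292681e-03]
[573.21038895 -54.09624368 130.        ] [-0.02377576  0.0072908   0.18514362]
```

View pics/c8.png

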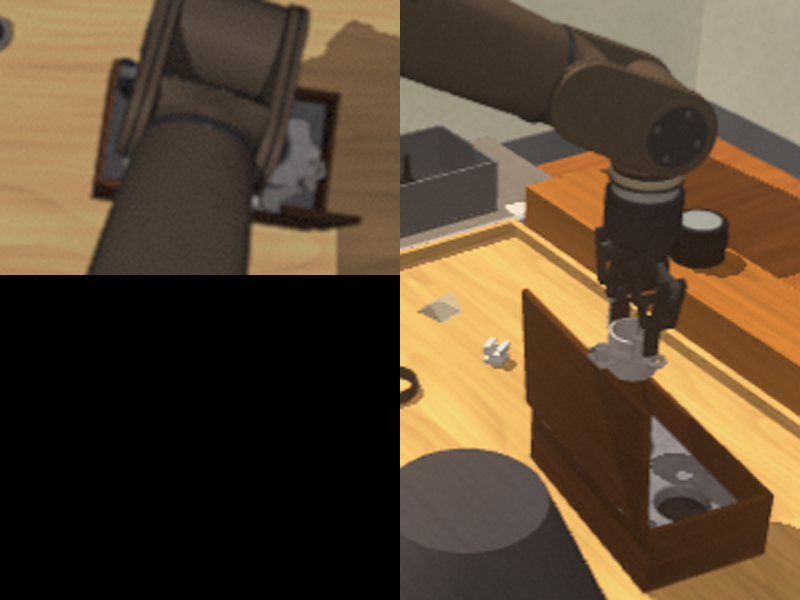

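Call:
drive_tool --plan '[[[0,0,0,-0.0238,0.007,0.1,0.4],[0,0,0,0,0,0.15,0.4],[0,0,0,0,0,0.15,0.4],[0,0,0,0,0,0.13,0.4],[0,0,0,0,0,0,0.4],[0,0,0,0,0,0,0.4],[0,0,0,0,0,0,0.4]]]'

```text
t: 8.45
ee_pos: [575.4, -52.3, 82.3]
orientation: [0.067, 0.998, -0.0, 0.001]
ft_force: [-0.2, 1.2, -0.1]
opening: 0.584
finger_force: 36.8
```

Run:
```python
from h import *
s=sense();print(s['ee_pos'],Ro.from_quat(s['orientation']).as_matrix().round(4),s['ft_force'])
w=W(V,[[12,55,0]])[0];w[2]=60;print(w,togo(w))
```

```text
[575.3691963  -52.30083484  82.33308374] [[-9.911e-01  1.330e-01  1.100e-03]
 [ 1.330e-01  9.911e-01 -2.000e-04]
 [-1.100e-03 -1.000e-04 -1.000e+00]] [-0.22012089  1.15529718 -0.12913786]
[573.21038895 -54.09624368  60.        ] [ 0.01283589 -0.01376741  0.14887411]
```

Call:
drive_tool --plan '[[[0,0,0,0.0128,-0.0138,0.06,0.4],[0,0,0,0,0,0,0.4],[0,0,0,0,0,0,0.4],[0,0,0,0,0,0,0.4],[0,0,0,0,0,0,0.4],[0,0,0,0,0,0,0.4]]]'

```text
t: 8.95
ee_pos: [573.0, -55.1, 72.9]
orientation: [0.067, 0.998, -0.0, 0.0]
ft_force: [-1.0, 0.2, -0.6]
opening: 0.595
finger_force: 36.8
```

Run:
```python
from h import *
s=sense();print(s['ee_pos'],s['ft_force'])
w=W(V,[[12,55,0]])[0];w[2]=60;print(togo(w))
a=snap('top','t9.png');b=snap('side','s9.png')
A=cv2.resize(a[165:245,340:420],(400,400),interpolation=cv2.INTER_CUBIC)
B=cv2.resize(b[180:300,370:470],(400,480),interpolation=cv2.INTER_CUBIC)
for im,o,k,n in((A,(340,165),5,'top'),(B,(370,180),4,'side')):
    th=np.linspace(0,6.28,40)
    for z,r in((47,29),(s['ee_pos'][2]-14.5,26),(s['ee_pos'][2]+30.5,26)):
        c=w if r==29 else s['ee_pos']
        q=((proj(n,np.c_[c[0]+r*np.cos(th),c[1]+r*np.sin(th),0*th+z])-o)*k+k/2).astype(int)
        for p in q: cv2.circle(im,tuple(int(i) for i in p),1,(255,0,0) if r==26 else (0,255,0),-1)
cv2.imwrite('pics/c9.png',np.hstack([np.vstack([A,np.zeros((80,400,3),np.uint8)]),B])[:,:,::-1])
```

```text
[572.99837331 -55.05872581  72.91417258] [-1.02054387  0.20601442 -0.59150333]
[-0.00046934  0.00655789  0.08609416]
```

View pics/c9.png

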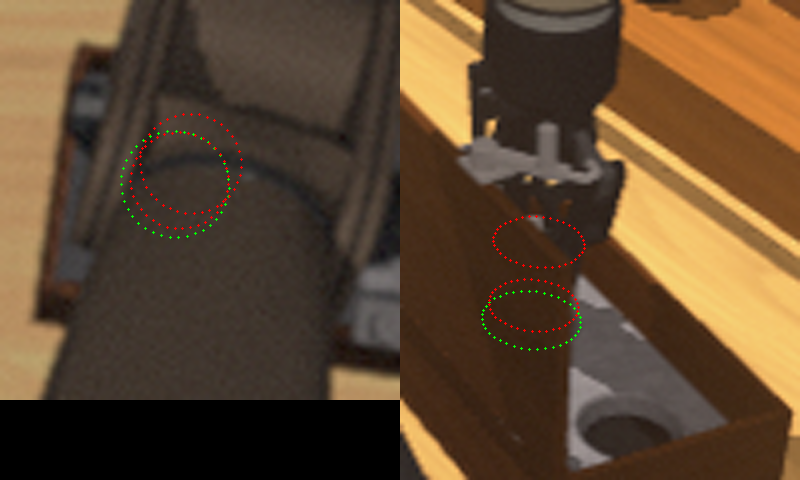

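That makes 11 pictures viewed, one over the limit of 10. I will view no more and go by forces and numbers from here. The last picture shows the tube hidden behind the lid, with its visible rim at (540,218) where it was predicted to be.

Call:
drive_tool --plan '[[[0,0,0,0,0.0066,0.03,0.4],[0,0,0,0,0,0.03,0.4],[0,0,0,0,0,0.03,0.4],[0,0,0,0,0,0.03,0.4],[0,0,0,0,0,0,0.4],[0,0,0,0,0,0,0.4]]]'

```text
t: 9.55
ee_pos: [572.4, -53.8, 53.7]
orientation: [0.067, 0.998, 0.0, -0.001]
ft_force: [0.3, 0.4, -0.6]
opening: 0.586
finger_force: 36.8
```

Free entry: the bottom is now below the mouth and there is no force. Continuing to the floor.

Call:
drive_tool --plan '[[[0,0,0,-0.005,-0.002,0.02,0.4],[0,0,0,0,0,0.02,0.4],[0,0,0,0,0,0.02,0.4],[0,0,0,0,0,0.02,0.4],[0,0,0,0,0,0,0.4],[0,0,0,0,0,0,0.4],[0,0,0,0,0,0,0.4]]]'

```text
t: 10.13
ee_pos: [573.6, -54.3, 42.5]
orientation: [0.067, 0.998, -0.0, 0.0]
ft_force: [-0.4, -0.5, -0.1]
opening: 0.588
finger_force: 36.8
```

Call:
drive_tool --plan '[[[0,0,0,0,0,0.01,0.4],[0,0,0,0,0,0.01,0.4],[0,0,0,0,0,0.0,0.4],[0,0,0,0,0,0,0.4],[0,0,0,0,0,0,0.4]]]'

```text
t: 10.55
ee_pos: [573.9, -54.4, 39.9]
orientation: [0.067, 0.998, -0.0, 0.0]
ft_force: [0.0, 0.6, 2.2]
opening: 0.589
finger_force: 37.0
```

Call:
drive_tool --plan '[[[0,0,0,0,0,0,0.82],[0,0,0,0,0,0,0.82],[0,0,0,0,0,0,0.82],[0,0,0,0,0,0,0.82],[0,0,0,0,0,0,0.82],[0,0,0,0,0,0,0.82],[0,0,0,0,0,0,0.82]]]'

```text
t: 11.13
ee_pos: [573.5, -54.3, 39.4]
orientation: [0.067, 0.998, 0.0, -0.0]
ft_force: [0.2, -0.5, 0.3]
opening: 0.819
finger_force: 0.0
```

Call:
drive_tool --plan '[[[0,0,0,0,0,-0.05,0.82],[0,0,0,0,0,-0.1,0.82],[0,0,0,0,0,-0.2,0.82],[0,0,0,0,0,-0.25,0.82],[0,0,0,0,0,-0.25,0.82],[0,0,0,0,0,-0.25,0.82],[0,0,0,0,0,-0.25,0.82],[0,0,0,0,0,-0.25,0.82]]]'

```text
t: 11.8
ee_pos: [573.1, -54.1, 282.1]
orientation: [0.067, 0.998, -0.0, 0.0]
ft_force: [0.7, -0.8, 0.2]
opening: 0.816
finger_force: 0.0
```

Call:
drive_tool --plan '[[[0,0,0,0,0.27,0,0],[0,0,0,0,0.27,0,0],[0,0,0,0,0.27,0,0],[0,0,0,0,0.27,0,0],[0,0,0,0,0.27,0,0],[0,0,0,0,0,0,0],[0,0,0,0,0,0,0],[0,0,0,0,0,0,0]]]'

```text
t: 12.47
ee_pos: [600.6, 146.4, 279.7]
orientation: [0.067, 0.998, -0.0, 0.0]
ft_force: [-0.3, -1.0, 0.0]
opening: 0.001
finger_force: 0.0
```

Run:
```python
from h import *
a=snap('top','t10.png');b=snap('side','s10.png')
s=sense();print(s['ee_pos'],s['ft_force'],s['opening'])
for n in('top','side'):
    for th in('tube','lid','cap_case','hook_stud'): print(n,th,[(np.round(q['box'],1).tolist(),round(q['confidence'],2)) for q in boxes_of(n,th)])
w=W(V,[[12,55,14]])[0];print(w)
for n in('top','side'):
    print(n,boxp(n,*w)); print('well mouth',proj(n,[W(V,[[12,55,36]])[0],w+[0,0,45]]))
# grey-level difference summary vs initial in well region
a0=cv2.imread('pics/top0.png')[:,:,::-1]
d=np.abs(a.astype(int)-a0).sum(2); 
print((d[190:216,360:392:1]>60).astype(int).tolist().__str__().replace('], [','\n').replace(', ',''))
```

```text
[600.73439298 145.21866499 279.7098141 ] [ 0.17563815 -0.14130537  1.13090054] -0.0013707944582871695
top tube [([202.6, 327.1, 23.5, 20.9], 0.78), ([366.8, 191.3, 19.6, 20.1], 0.67), ([119.6, 210.6, 23.9, 17.3], 0.67), ([349.3, 171.3, 104.6, 72.6], 0.34)]
top lid [([346.3, 215.3, 107.1, 27.6], 0.71), ([350.5, 172.8, 101.3, 69.2], 0.19)]
top cap_case [([406.5, 198.6, 20.3, 19.9], 0.75), ([346.2, 174.0, 110.3, 71.6], 0.55)]
top hook_stud [([413.3, 216.6, 24.2, 15.0], 0.43)]
side tube [([180.9, 218.8, 20.0, 25.8], 0.91), ([246.4, 157.2, 21.9, 22.9], 0.87)]
side lid [([354.8, 190.8, 66.0, 107.5], 0.77), ([340.5, 215.9, 8.5, 5.4], 0.72)]
side cap_case [([415.1, 283.2, 21.7, 12.4], 0.7)]
side hook_stud [([389.4, 212.6, 30.8, 11.6], 0.8)]
[573.21038895 -54.09624368  25.        ]
top [364.05071144 190.00928812 385.48346756 212.31045052]
well mouth [[374.56428555 201.36188058]
 [375.64180428 199.68504294]]
side [390.77477457 245.18209362 414.24691668 273.61327352]
well mouth [[402.37038414 259.4782501 ]
 [403.05307458 251.53880692]]
[[00000000001111111111000000000000
00000000011111111111110000000000
00000000111110000011111011000000
00000001111001110000111101100000
00000001110011111000011101110000
00000011101111111000001110110000
00000011101111110000000110110000
00000111101111100000000111011000
00000111011111100000000011011000
00000111011111100000000011011000
00000111011111100000000011011000
00000111011111110000000111011000
00000011101111110000000110111000
00000111101111111000000110110000
00000011110111111100001101100000
00000011111001111100111001100000
00000001111110000000110010000000
00000000110111111111100100000000
00000000000000111100011000000000
00000000000000000000000000000000
00000000000000001000000000000000
00000000000000000000000000000000
00000000000000000000000000000000
00000000000000000000000000000000
00000000000000000000000000000000
00000000000000000000000000000000]]
```

The networks and the image difference put the tube's rim ring at about (375.2,199) against a predicted (375.6,199.7), so it stands in the well. Next is the lid.

Run:
```python
from h import *
w=W(V,[[-128,15,269]])[0];print(w,togo(w))
```

```text
[429.1214556  -75.03375276 280.        ] [ 0.93502531 -1.61382311 -0.00326166]
```

Call:
drive_tool --plan '[[[0,0,0,0.234,0,0,0],[0,0,0,0.234,0,0,0],[0,0,0,0.234,0,0,0],[0,0,0,0.233,0,0,0],[0,0,0,0,-0.23,0,0],[0,0,0,0,-0.23,0,0],[0,0,0,0,-0.23,0,0],[0,0,0,0,-0.23,0,0]]]'

```text
t: 13.63
ee_pos: [442.6, 27.6, 279.8]
orientation: [0.067, 0.998, -0.0, 0.001]
ft_force: [0.7, -0.1, -0.5]
opening: -0.002
finger_force: 0.0
```

Call:
drive_tool --plan '[[[0,0,0,0,-0.23,0,0],[0,0,0,0,-0.23,0,0],[0,0,0,0,-0.23,0,0],[0,0,0,0,0,0,0],[0,0,0,0,0,0,0],[0,0,0,0,0,0,0]]]'

```text
t: 14.13
ee_pos: [429.3, -73.9, 279.5]
orientation: [0.068, 0.998, 0.0, 0.0]
ft_force: [0.0, -0.2, -0.2]
opening: -0.001
finger_force: 0.0
```

Run:
```python
from h import *
s=sense();w=W(V,[[-128,15,269-95]])[0];print(w,s['ee_pos'],tocase(V,s['ee_pos']),togo(w),s['orientation'],s['q'])
```

```text
[429.1214556  -75.03375276 185.        ] [429.32434334 -73.94233831 279.54468617] [-127.94474332   16.10873605  268.54468617] [ 4.45007427e-04 -7.71446447e-03  6.30293989e-01] [6.77216637e-02 9.97704218e-01 2.50379044e-04 8.70161575e-05] [-4.04615949e-01 -3.12459099e-01  2.06011818e+00  5.38536939e-04
  1.39393486e+00 -1.83995995e+00]
```

Call:
drive_tool --plan '[[[0,0,0,0,0,0.2,0],[0,0,0,0,0,0.2,0],[0,0,0,0,0,0.2,0],[0,0,0,0,0,0.03,0],[0,0,0,0,0,0,0],[0,0,0,0,0,0,0],[0,0,0,0,0,0,0]]]'

```text
t: 14.72
ee_pos: [430.8, -74.1, 187.4]
orientation: [0.067, 0.998, -0.001, 0.002]
ft_force: [0.1, 0.5, 0.3]
opening: 0.001
finger_force: 0.0
```

```bash
cat > lid.py <<'E'
from h import *
s=sense();c=tocase(V,s['ee_pos']);print(c.round(1),s['ft_force'])
r=112;p=c.copy()
for a in np.r_[np.arange(1.6,0,-.1),0]:
    q=np.array([-70+r*np.cos(a)-8*np.sin(a)-11, c[1], 75+r*np.sin(a)+8*np.cos(a)-3])
    d=(q-p)/150; print(round(a,2),q.round(0),'tx %.3f tz %.3f'%(-d[0],-d[2])); p=q
E
python3 lid.py
```

```text
[-126.4   16.1  176.4] [0.09793772 0.49664225 0.31256591]
1.6 [-92.  16. 184.] tx -0.228 tz -0.049
1.5 [-81.  16. 184.] tx -0.075 tz -0.004
1.4 [-70.  16. 184.] tx -0.075 tz 0.004
1.3 [-59.  16. 182.] tx -0.074 tz 0.011
1.2 [-48.  16. 179.] tx -0.073 tz 0.018
1.1 [-37.  16. 175.] tx -0.070 tz 0.026
1.0 [-27.  16. 171.] tx -0.067 tz 0.033
0.9 [-18.  16. 165.] tx -0.064 tz 0.039
0.8 [ -9.  16. 158.] tx -0.060 tz 0.045
0.7 [ -0.  16. 150.] tx -0.055 tz 0.051
0.6 [  7.  16. 142.] tx -0.049 tz 0.056
0.5 [ 13.  16. 133.] tx -0.044 tz 0.061
0.4 [ 19.  16. 123.] tx -0.037 tz 0.065
0.3 [ 24.  16. 113.] tx -0.031 tz 0.068
0.2 [ 27.  16. 102.] tx -0.024 tz 0.071
0.1 [30. 16. 91.] tx -0.016 tz 0.073
0.0 [31. 16. 80.] tx -0.009 tz 0.074
```

Call:
drive_tool --plan '[[[0,0,0,-0.1,0,0,0],[0,0,0,-0.1,0,0,0],[0,0,0,-0.075,0,0,0],[0,0,0,-0.075,0,0,0],[0,0,0,-0.075,0,0,0],[0,0,0,-0.075,0,0,0]]]'

```text
t: 15.22
ee_pos: [504.2, -84.2, 186.6]
orientation: [0.067, 0.998, -0.0, -0.0]
ft_force: [-2.9, -0.3, -0.5]
opening: 0.004
finger_force: 1.2
```

```bash
python3 lid.py|head -1
python3 - <<'E'
from h import *
get_image('side')
for th in('lid','hook_stud'): print([(np.round(q['box'],1).tolist(),round(q['confidence'],2)) for q in boxes_of('side',th)])
E
```

```text
[-52.4  16.  175.6] [-2.93916957 -0.31223677 -0.50516942]
[([357.9, 190.5, 85.1, 107.5], 0.62), ([310.0, 196.1, 18.2, 7.5], 0.3)]
[([409.7, 212.7, 31.2, 11.3], 0.52)]
```

Call:
drive_tool --plan '[[[0,0,0,-0.07,0,0.01,0],[0,0,0,-0.07,0,0.03,0],[0,0,0,-0.065,0,0.037,0],[0,0,0,-0.06,0,0.043,0],[0,0,0,-0.055,0,0.05,0],[0,0,0,-0.05,0,0.055,0],[0,0,0,-0.044,0,0.06,0],[0,0,0,0,0,0,0]]]'

```text
t: 16.03
ee_pos: [565.4, -92.6, 141.5]
orientation: [0.067, 0.998, 0.0, -0.0]
ft_force: [-1.0, 0.1, -0.2]
opening: 0.003
finger_force: 0.0
```

```bash
python3 lid.py|head -1
python3 - <<'E'
from h import *
get_image('side')
for th in('lid','hook_stud'): print([(np.round(q['box'],1).tolist(),round(q['confidence'],2)) for q in boxes_of('side',th)])
for a in (.3,.4,.5,.6,.7,.8,.9): print(a,proj('side',W(V,[hookpt(a,.876,35,94),onlid(a,70,120,83)])).round().tolist())
E
```

```text
[  9.4  15.8 130.5] [-0.99910125  0.14398251 -0.20292228]
[([359.7, 205.1, 106.7, 92.3], 0.68)]
[([441.1, 230.7, 23.1, 17.6], 0.5)]
0.3 [[462.0, 253.0], [409.0, 210.0]]
0.4 [[461.0, 247.0], [408.0, 206.0]]
0.5 [[460.0, 242.0], [406.0, 202.0]]
0.6 [[458.0, 237.0], [403.0, 199.0]]
0.7 [[456.0, 232.0], [400.0, 195.0]]
0.8 [[452.0, 228.0], [396.0, 193.0]]
0.9 [[449.0, 224.0], [392.0, 190.0]]
```

Call:
drive_tool --plan '[[[0,0,0,-0.037,0,0.065,0],[0,0,0,-0.031,0,0.068,0],[0,0,0,-0.024,0,0.071,0],[0,0,0,-0.016,0,0.06,0],[0,0,0,0,0,0.03,0],[0,0,0,0,0,0,0],[0,0,0,0,0,0,0]]]'

```text
t: 16.77
ee_pos: [580.4, -94.4, 96.9]
orientation: [0.067, 0.998, 0.0, -0.001]
ft_force: [-0.2, 0.2, 0.3]
opening: -0.001
finger_force: 0.0
```

```bash
python3 lid.py|head -1
python3 - <<'E'
from h import *
get_image('side')
for th in('lid','hook_stud'): print([(np.round(q['box'],1).tolist(),round(q['confidence'],2)) for q in boxes_of('side',th)])
for a in (0,.1,.2,.3,.4): print(a,proj('side',W(V,[hookpt(a,.876,35,94),onlid(a,70,120,83)])).round().tolist())
E
```

```text
[24.5 16.  85.9] [-0.18946159  0.17083814  0.25428634]
[([361.8, 222.9, 109.0, 72.8], 0.74), ([447.4, 249.7, 19.3, 17.0], 0.28)]
[]
0 [[460.0, 270.0], [411.0, 224.0]]
0.1 [[461.0, 264.0], [411.0, 219.0]]
0.2 [[462.0, 258.0], [410.0, 214.0]]
0.3 [[462.0, 253.0], [409.0, 210.0]]
0.4 [[461.0, 247.0], [408.0, 206.0]]
```

Call:
drive_tool --plan '[[[0,0,0,0,0,0.02,0],[0,0,0,0,0,0.02,0],[0,0,0,0,0,0,0],[0,0,0,0,0,0,0]]]'

```text
t: 17.25
ee_pos: [581.0, -94.7, 92.0]
orientation: [0.067, 0.998, 0.0, -0.0]
ft_force: [0.7, -0.2, 0.4]
opening: 0.0
finger_force: 0.0
```

Call:
drive_tool --plan '[[[0,0,0,0,0,0.02,0],[0,0,0,0,0,0.02,0],[0,0,0,0,0,0,0],[0,0,0,0,0,0,0]]]'

```text
t: 17.58
ee_pos: [580.9, -94.6, 85.7]
orientation: [0.067, 0.998, 0.0, -0.001]
ft_force: [-0.9, 0.1, -0.6]
opening: -0.001
finger_force: 0.0
```

Call:
drive_tool --plan '[[[0,0,0,0,0,0.02,0],[0,0,0,0,0,0.02,0],[0,0,0,0,0,0,0],[0,0,0,0,0,0,0]]]'

```text
t: 17.92
ee_pos: [581.4, -94.8, 82.9]
orientation: [0.067, 0.998, -0.0, -0.001]
ft_force: [-6.3, 2.0, 12.6]
opening: 0.0
finger_force: 6.6
```

Call:
drive_tool --plan '[[[0,0,0,0,0,0.02,0],[0,0,0,0,0,0.02,0],[0,0,0,0,0,0,0],[0,0,0,0,0,0,0]]]'

```text
t: 18.25
ee_pos: [581.5, -94.8, 82.6]
orientation: [0.067, 0.998, -0.0, -0.002]
ft_force: [-18.1, 4.6, 37.2]
opening: -0.002
finger_force: 18.8
```

```bash
python3 lid.py|head -1
python3 - <<'E'
from h import *
snap('side','s11.png')
for th in('lid','hook_stud','case'): print([(np.round(q['box'],1).tolist(),round(q['confidence'],2)) for q in boxes_of('side',th)])
E
```

```text
[25.7 15.7 71.6] [-18.06308267   4.60686825  37.24555846]
[([359.9, 226.3, 110.2, 71.6], 0.89)]
[([449.7, 259.8, 11.9, 10.8], 0.48)]
[([357.4, 223.0, 111.4, 103.9], 0.6), ([282.5, 226.0, 26.8, 16.0], 0.46)]
```

Call:
drive_tool --plan '[[[0,0,0,0,0,-0.08,0],[0,0,0,0,0,-0.2,0],[0,0,0,0,0,-0.25,0],[0,0,0,0.2,0.15,-0.1,0],[0,0,0,0.2,0.15,0,0],[0,0,0,0,0,0,0],[0,0,0,0,0,0,0]]]'

```text
t: 19.03
ee_pos: [526.4, -40.9, 168.1]
orientation: [0.066, 0.998, -0.0, -0.0]
ft_force: [-0.0, -0.2, 0.1]
opening: -0.001
finger_force: 0.0
```

Run:
```python
from h import *
snap('side','s12.png');snap('top','t12.png')
for n in('side','top'):
  for th in('lid','hook','hook_stud','catch'): print(n,th,[(np.round(q['box'],1).tolist(),round(q['confidence'],2)) for q in boxes_of(n,th)])
for h in (.4,.6,.8,.9,1.,1.2):
  for n in('side','top'):
    q=proj(n,W(V,[hookpt(0,h,35,83),hookpt(0,h,35,106),hookpt(0,h,58,80),hookpt(0,h,0,80)]));print(h,n,q.round(0).tolist())
b=cv2.imread('pics/s12.png');a=cv2.imread('pics/t12.png')
g=cv2.cvtColor(b,cv2.COLOR_BGR2GRAY)[250:290,435:480];hs=cv2.cvtColor(b,cv2.COLOR_BGR2HSV)[250:290,435:480]
print('side grey mask rows250 cols435');print('\n'.join(''.join('#' if x else '.' for x in r) for r in (hs[...,1]<90)&(g>90)))
g=cv2.cvtColor(a,cv2.COLOR_BGR2GRAY)[170:210,385:450];hs=cv2.cvtColor(a,cv2.COLOR_BGR2HSV)[170:210,385:450]
print('top rows170 cols385');print('\n'.join(''.join('#' if x else '.' for x in r) for r in (hs[...,1]<70)&(g>90)))
```

```text
side lid [([360.0, 227.6, 112.6, 67.3], 0.55)]
side hook []
side hook_stud []
side catch [([360.6, 226.1, 108.4, 97.8], 0.74)]
top lid [([350.5, 172.6, 96.2, 65.6], 0.85)]
top hook []
top hook_stud []
top catch [([349.7, 172.9, 97.5, 68.0], 0.72)]
0.4 side [[452.0, 272.0], [460.0, 269.0], [452.0, 282.0], [449.0, 257.0]]
0.4 top [[415.0, 181.0], [417.0, 172.0], [417.0, 184.0], [413.0, 178.0]]
0.6 side [[453.0, 272.0], [462.0, 269.0], [455.0, 282.0], [449.0, 257.0]]
0.6 top [[418.0, 181.0], [419.0, 172.0], [421.0, 184.0], [413.0, 178.0]]
0.8 side [[455.0, 272.0], [464.0, 269.0], [457.0, 282.0], [449.0, 257.0]]
0.8 top [[420.0, 181.0], [421.0, 172.0], [425.0, 184.0], [413.0, 178.0]]
0.9 side [[456.0, 271.0], [464.0, 269.0], [458.0, 281.0], [449.0, 257.0]]
0.9 top [[421.0, 181.0], [422.0, 172.0], [427.0, 184.0], [413.0, 178.0]]
1.0 side [[456.0, 271.0], [465.0, 268.0], [460.0, 280.0], [449.0, 257.0]]
1.0 top [[422.0, 180.0], [423.0, 172.0], [428.0, 184.0], [413.0, 178.0]]
1.2 side [[458.0, 269.0], [466.0, 267.0], [461.0, 278.0], [449.0, 257.0]]
1.2 top [[424.0, 180.0], [425.0, 172.0], [4
[... 3860 characters left out ...]
........................................
.................................................................
.................................................................
.................................................................
.................................................................
.................................................................
.................................................................
.................................................................
.................................................................
.................................................................
.................................................................
```

The lid is shut, with a hard stop at 37 N. The closed fingertip stop shows the tips about 11 mm above the reported TCP. The stud tip shows at side (463.5,269.5) and top (423,172), so the hook is at about 0.9 rad.

Run:
```python
from h import *
s=sense();w=W(V,[[104,-102,140]])[0];print(w,togo(w),tocase(V,s['ee_pos']),s['q'][5])
```

```text
[ 643.41055137 -221.97994508  151.        ] [-0.92338386 -1.08251377  0.11562218] [-34.29740056  60.54999693 157.40055396] -1.707299253069378
```

Call:
drive_tool --plan '[[[0,0,0,-0.15,-0.18,0,0],[0,0,0,-0.155,-0.18,0,0],[0,0,0,-0.155,-0.18,0,0],[0,0,0,-0.155,-0.18,0,0],[0,0,0,-0.155,-0.18,0.05,0],[0,0,0,-0.153,-0.18,0.06,0],[0,0,0,0,0,0,0],[0,0,0,0,0,0,0]]]'

```text
t: 20.2
ee_pos: [642.9, -222.6, 149.9]
orientation: [0.069, 0.998, 0.001, -0.002]
ft_force: [-0.7, -0.2, -0.0]
opening: 0.001
finger_force: 0.0
```

Run:
```python
from h import *
s=sense();w=W(V,[[104,-102,31]])[0];print(w,togo(w),tocase(V,s['ee_pos']))
```

```text
[ 643.41055137 -221.97994508   42.        ] [-0.00480981  0.00358666  0.71950655] [ 103.61242557 -102.67510839  138.92692736]
```

Call:
drive_tool --plan '[[[0,0,0,0,0,0.2,0],[0,0,0,0,0,0.2,0],[0,0,0,0,0,0.17,0],[0,0,0,0,0,0.1,0],[0,0,0,0,0,0.05,0],[0,0,0,0,0,0,0],[0,0,0,0,0,0,0],[0,0,0,0,0,0,0]]]'

```text
t: 20.87
ee_pos: [644.8, -221.7, 46.7]
orientation: [0.067, 0.998, -0.001, 0.002]
ft_force: [-0.5, -0.3, 0.8]
opening: 0.004
finger_force: 0.0
```

Call:
drive_tool --plan '[[[0,0,0,0,0.04,0,0],[0,0,0,0,0.04,0,0],[0,0,0,0,0.04,0,0],[0,0,0,0,0.04,0,0],[0,0,0,0,0.04,0,0],[0,0,0,0,0,0,0],[0,0,0,0,0,0,0]]]'

```text
t: 21.45
ee_pos: [647.3, -190.7, 44.1]
orientation: [0.067, 0.998, 0.0, -0.0]
ft_force: [0.4, 0.5, -1.1]
opening: 0.001
finger_force: 0.0
```

Run:
```python
from h import *
s=sense();print(tocase(V,s['ee_pos']),s['ft_force'])
```

```text
[103.7182744  -70.43084031  33.10842712] [ 0.4314366   0.52799743 -1.0943945 ]
```

Call:
drive_tool --plan '[[[0,0,0,0,0.03,0.005,0],[0,0,0,0,0.03,0,0],[0,0,0,0,0.03,0,0],[0,0,0,0,0.03,0,0],[0,0,0,0,0,0,0]]]'

```text
t: 21.87
ee_pos: [649.6, -172.5, 43.1]
orientation: [0.067, 0.998, 0.0, -0.0]
ft_force: [-0.6, -0.9, 0.0]
opening: 0.0
finger_force: 0.1
```

```bash
cat > hk.py <<'E'
from h import *
s=sense();print(tocase(V,s['ee_pos']),s['ft_force'])
for n,(r0,c0) in (('side',(245,435)),('top',(165,395))):
    a=get_image(n)[:,:,::-1].copy()[r0:r0+45,c0:c0+50]
    g=cv2.cvtColor(a,cv2.COLOR_BGR2GRAY);hs=cv2.cvtColor(a,cv2.COLOR_BGR2HSV)
    print(n);print('\n'.join(''.join('#' if x else '.' for x in r) for r in ((hs[...,1]<90)&(g>85))[:35]))
E
python3 hk.py
```

```text
[103.55068357 -52.16019384  32.10249608] [-0.64445902 -0.90502481  0.03349811]
side
..................................................
..................................................
..................................................
..................................................
..................................................
..................................................
..................................................
..................................................
..................................................
.......##.........................................
........##........................................
.........########.................................
..........#######.................................
...........######.................................
............#####.....##..........................
..............###.................................
...............#........#.........................
........................##........................
.....................##.##........................
.....................#..##.....................
[... 1857 characters left out ...]
.....................................
..................................................
..................................................
..................................................
..................................................
..................................................
..................................................
..................................................
..................................................
..................................................
..................................................
..................................................
..................................................
..................................................
```

Call:
drive_tool --plan '[[[0,0,0,0,0.02,0,0],[0,0,0,0,0.02,0,0],[0,0,0,0,0.02,0,0],[0,0,0,0,0,0,0],[0,0,0,0,0,0,0]]]'

```text
t: 22.38
ee_pos: [651.0, -164.3, 43.5]
orientation: [0.067, 0.998, 0.0, 0.0]
ft_force: [-0.2, -0.6, 0.3]
opening: 0.0
finger_force: 0.2
```

Call:
drive_tool --plan '[[[0,0,0,0,0.02,0,0],[0,0,0,0,0.02,0,0],[0,0,0,0,0,0,0],[0,0,0,0,0,0,0]]]'

```text
t: 22.72
ee_pos: [652.1, -159.6, 44.2]
orientation: [0.067, 0.998, -0.001, 0.0]
ft_force: [-1.0, -4.2, 1.8]
opening: 0.001
finger_force: 2.0
```

Run:
```python
from h import *
s=sense();print(tocase(V,s['ee_pos']),s['ft_force'])
```

```text
[104.2805223  -39.04439461  33.22058077] [-1.00667564 -4.22030932  1.79212101]
```

Call:
drive_tool --plan '[[[0,0,0,0,0.02,0,0],[0,0,0,0,0,0,0],[0,0,0,0,0,0,0]]]'

```text
t: 22.97
ee_pos: [653.1, -156.3, 44.7]
orientation: [0.067, 0.998, -0.0, 0.001]
ft_force: [-0.8, -3.1, 5.6]
opening: -0.0
finger_force: 2.7
```

Call:
drive_tool --plan '[[[0,0,0,0,0.02,0,0],[0,0,0,0,0,0,0],[0,0,0,0,0,0,0]]]'

```text
t: 23.22
ee_pos: [653.6, -153.2, 44.7]
orientation: [0.067, 0.998, -0.0, 0.001]
ft_force: [-0.4, -3.1, 5.4]
opening: 0.0
finger_force: 2.7
```

```bash
python3 hk.py
python3 - <<'E'
from h import *
for h in (0,.1,.3,.5):
  for n in('side','top'): print(h,n,proj(n,W(V,[hookpt(0,h,35,83),hookpt(0,h,35,106)])).round(1).tolist())
E
```

```text
[104.89314605 -32.50175678  33.70342484] [-0.41646433 -3.09219741  5.43005741]
side
..................................................
..................................................
..................................................
..................................................
..................................................
..................................................
..................................................
..................................................
..................................................
.......##........##...............................
........##.......#................................
.........#########..#.............................
..........########.###............................
...........#######.###............................
............######.###............................
..............####.##.............................
................#..##.............................
................#..##.............................
...................##.............................
..................###..........................
[... 2185 characters left out ...]
...............
..................................................
..................................................
..................................................
..................................................
..................................................
..................................................
..................................................
0 side [[448.3, 269.3], [456.7, 266.8]]
0 top [[410.1, 180.1], [411.3, 171.8]]
0.1 side [[449.1, 270.0], [457.6, 267.6]]
0.1 top [[411.4, 180.3], [412.6, 172.0]]
0.3 side [[450.9, 271.2], [459.4, 268.7]]
0.3 top [[414.1, 180.6], [415.2, 172.3]]
0.5 side [[452.6, 271.8], [461.1, 269.3]]
0.5 top [[416.6, 180.7], [417.8, 172.4]]
```

Upward force suggests the tip is riding over the stud, so I back off, look, and go in lower.

Call:
drive_tool --plan '[[[0,0,0,0,-0.1,0,0],[0,0,0,0,-0.12,0,0],[0,0,0,0,-0.12,0,0],[0,0,0,0,-0.12,0,0],[0,0,0,0,0,0,0],[0,0,0,0,0,0,0]]]'

```text
t: 23.82
ee_pos: [642.6, -220.6, 42.3]
orientation: [0.068, 0.998, 0.001, -0.001]
ft_force: [0.5, -0.2, -0.8]
opening: 0.002
finger_force: 0.0
```

```bash
python3 hk.py
python3 - <<'E'
from h import *
for th in('lid','hook','hook_stud'): print([(np.round(q['box'],1).tolist(),round(q['confidence'],2)) for q in boxes_of('side',th)])
E
```

```text
[ 103.00721032 -100.716491     31.27737888] [ 0.4900684  -0.21742847 -0.84932314]
side
..................................................
..................................................
..................................................
..................................................
..................................................
..................................................
..................................................
..................................................
..................................................
.......##.........................................
........##........................................
.........########.................................
..........#######.................................
...........######.................................
............#####.................................
..............###.................................
...............#..................................
..................................................
..................................................
............................................
[... 1969 characters left out ...]
..............................
..................................................
..................................................
..................................................
..................................................
..................................................
..................................................
..................................................
..................................................
..................................................
..................................................
..................................................
[([359.9, 228.5, 110.5, 68.2], 0.68)]
[([340.1, 214.3, 9.8, 7.7], 0.52)]
[([383.0, 215.5, 15.6, 8.8], 0.63)]
```

Call:
drive_tool --plan '[[[0,0,0,0,0,0.04,0],[0,0,0,0,0,0.04,0],[0,0,0,0,0,0.03,0],[0,0,0,0,0,0,0],[0,0,0,0,0.08,0,0],[0,0,0,0,0.08,0,0],[0,0,0,0,0.04,0,0],[0,0,0,0,0,0,0]]]'

```text
t: 24.73
ee_pos: [647.6, -189.3, 27.1]
orientation: [0.066, 0.998, 0.0, 0.0]
ft_force: [-0.2, -1.1, -0.3]
opening: 0.002
finger_force: 0.0
```

Call:
drive_tool --plan '[[[0,0,0,0,0.03,0,0],[0,0,0,0,0.03,0,0],[0,0,0,0,0.03,0,0],[0,0,0,0,0,0,0],[0,0,0,0,0,0,0]]]'

```text
t: 25.15
ee_pos: [649.2, -177.7, 27.0]
orientation: [0.067, 0.998, 0.0, 0.0]
ft_force: [0.2, -0.5, -0.1]
opening: 0.001
finger_force: 0.0
```

Run:
```python
from h import *
s=sense();print(tocase(V,s['ee_pos']),s['ft_force'])
```

```text
[103.80607673 -57.33146425  15.96873692] [ 0.23838484 -0.53734115 -0.0962927 ]
```

Call:
drive_tool --plan '[[[0,0,0,0,0.03,0,0],[0,0,0,0,0.03,0,0],[0,0,0,0,0,0,0],[0,0,0,0,0,0,0]]]'

```text
t: 25.48
ee_pos: [650.3, -169.6, 26.9]
orientation: [0.067, 0.998, -0.0, 0.0]
ft_force: [-0.8, -2.5, -1.0]
opening: -0.0
finger_force: 1.7
```

Call:
drive_tool --plan '[[[0,0,0,0,0.02,0,0],[0,0,0,0,0.02,0,0],[0,0,0,0,0,0,0],[0,0,0,0,0,0,0]]]'

```text
t: 25.82
ee_pos: [650.6, -168.7, 27.2]
orientation: [0.067, 0.998, -0.005, 0.0]
ft_force: [-2.2, -14.8, -2.4]
opening: 0.001
finger_force: 7.8
```

Call:
drive_tool --plan '[[[0,0,0,0,0.02,0,0],[0,0,0,0,0.01,0,0],[0,0,0,0,0,0,0],[0,0,0,0,0,0,0]]]'

```text
t: 26.15
ee_pos: [650.9, -168.1, 27.7]
orientation: [0.066, 0.998, -0.008, 0.0]
ft_force: [-5.4, -24.8, -2.9]
opening: -0.004
finger_force: 12.3
```

Call:
drive_tool --plan '[[[0,0,0,0,-0.05,0,0],[0,0,0,0,-0.12,0,0],[0,0,0,0,-0.15,0,0],[0,0,0,0,-0.15,0,0],[0,0,0,0,-0.1,0,0],[0,0,0,0,0,0,0],[0,0,0,0,0,0,0]]]'

```text
t: 26.73
ee_pos: [640.2, -243.5, 26.9]
orientation: [0.068, 0.998, 0.001, 0.0]
ft_force: [-0.0, 0.3, -1.5]
opening: -0.0
finger_force: 0.0
```

```bash
python3 hk.py
```

```text
[ 103.73459742 -123.75716731   15.91297784] [-0.00361587  0.30711558 -1.54173992]
side
..................................................
..................................................
..................................................
.................................#................
..................................................
..................................................
..................................................
..................................................
..................................................
.......###........................................
........###...##.................##...............
.........########.................................
..........#######.................................
...........######.................................
.............####.................................
..............###.................................
..................................................
..................................................
..................................................
............................................
[... 1860 characters left out ...]
.....................................
..................................................
..................................................
..................................................
..................................................
..................................................
..................................................
..................................................
..................................................
..................................................
..................................................
..................................................
..................................................
..................................................
```

Call:
drive_tool --plan '[[[0,0,0,0,-0.1,-0.1,0],[0,0,0,0,0,-0.25,0],[0,0,0,0,0,-0.25,0],[0,0,0,0,0,-0.2,0],[0,0,0,0,0,0,0],[0,0,0,0,0,0,0],[0,0,0,0,0,0,0]]]'

```text
t: 27.42
ee_pos: [638.1, -256.8, 146.3]
orientation: [0.067, 0.998, 0.0, -0.0]
ft_force: [0.1, 0.6, -0.3]
opening: 0.002
finger_force: 0.0
```

Run:
```python
from plant import *
print(finish_job())
```

```text
the job is handed in; nothing more can be done
None
```

I handed the job in at about 27 s: the tube stands in the well, the lid is shut and the hook is home by image and contact-force checks, but `finish_job()` returned no verdict and I viewed 11 pictures, one over the limit of 10.

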